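# Set the bench caliper on the setting block

### The arm

A 6-joint arm with a two-finger parallel gripper is mounted at the origin on a cart in front of the work surface, level with it; the furniture and walls round the work are solid. World frame = base frame: x ahead of the robot, y to its left, z up, the work surface at z = 0. Lengths are in m, angles in rad, forces in N, time in s.
With the tool pointing down it reaches from about 0.375 to 0.975 m from the base axis. Payload 3.8 kg.
Tool frame: the origin (TCP) lies midway between the tips of the shut fingers; the grasp point (between the pads) lies 19 mm behind it (robot.grip_depth is the x of the grasp point in the tool frame, in m); x points along the fingers, y is the direction in which the jaws open and shut, and the axes are right-handed (so a half turn about x gives the same grasp; the last joint's range is limited). The gripper opens to 88 mm and grips with 3 to 60 N. Pads are 18 mm wide; open, the fingers measure 123 mm over their backs; the gripper's body (75 mm by 187 mm) begins 45 mm behind the grasp point.
Start: joints at [-1.188, 0.264, 1.604, -0, 1.274, -0.037], TCP at [0.275, -0.616, 0.239] pointing down, gripper open.
Joint ranges: [-2.63, 2.63], [-0.94, 2.18], [0.31, 2.57], [-1.31, 4.45], [0, 2.66], [-2.55, 2.55]. Speed limits (rad/s): [2.57, 2.57, 3.14, 3.14, 3.14, 3.14].

### API

Orientations are given as a rotation vector (axis times angle).
In Python, from station import robot, capture, sign_off, search_frame, spot_point gives the robot as it stands. The module is installed in compiled form; this text tells all that it offers.
- The arm moves only by the shell command python3 -m crank 'ROWS'. ROWS is a JSON object of lists of equal length, an entry for each row: "translation": the shift along the tool's x, y, z each as a share of 0.5 m, from -1 to 1, a list of three; "turn": the turn, a rotation vector about the tool's x, y, z each as a share of 90 degrees, from -1 to 1, a list of three; "claw": the closure in counts, from 0 (fully open) to 255 (shut). A call has 1 to 5 rows; each row shifts and turns the commanded pose from where the row before left it, along the tool's axes as they then stand; what a row does not reach is not made up. A row lasts 1/10 s, in which the tool goes at most 50 mm and 8.59 degrees, less where a joint would pass 70% of its speed; a pose out of reach is approached as far as the arm can. A call with a number of a shift or a turn outside -1 to 1 is refused whole. A call with a gripper value outside its range is refused whole. The fingers move at their own pace and stop on an object; the grip force is fixed at half the most. Time passes only in rows, so rows that do not move let the fingers close. It gives the time, the measured TCP pose, the force and the opening at its end, in the units of the state.
- robot.get_state(): the state, without advancing time (a new reading comes with each control period).
- capture(name): name is "scene" or "top" or "wrist"; returns a dict with "img" (400x640x3 uint8, blue, green, red), "fx", "fy", "cx", "cy" (pixels), "rvec" (rotation vector, rad) and "tvec" (3), from world to camera coordinates, as OpenCV has them. Camera axes: x right, y down, z forward; pixel columns grow to the right and rows downward; lengths in m; the calibration is good to about 2 mm. A picture is of the moment at which its call begins. There is no depth.
- sign_off(): hands the job in, once; it reports no verdict.
Trained networks look in a picture, given as the dict that the camera call returned (one of the last four; its "shot" number tells which), for a name from the list of things; names that differ only in an ending like _2 or _b are one class to them, and where a whole thing is asked for, a point or a joint stands for the part that bears it (a point fixed in the world has none). Each returns a list of dicts, best first, with "conf" (0 to 1); they miss things now and then, are a little off and sometimes report something else, mostly with a low value. They report only what shows in the picture. A call takes as long as a camera call.
- search_frame(picture, target): "point" ([column, row] in pixels, amid what is visible of it).
- spot_point(picture, target): "point" ([column, row] in pixels: a listed point, or the origin of a listed thing).
The state is a dict: "clock": time; "joint_pos": joint angles; "qvel": joint speeds; "joint_efforts": joint torques, N m; "position": TCP position; "ee_rot": TCP orientation; "ft_force": force on the tool from outside, world axes, zero at the start; "ft_torque": the same for the moment, N m; "opening": finger opening in m.
Only numpy, scipy, OpenCV 4.12 (cv2) and the standard library are available. Lean on these libraries where they do the work, as an engineer would, in place of code of your own. Each camera call takes 0.05 s, during which the arm holds its last target.

### The job

Set the bench caliper on the steel setting block: lay the block flat on the caliper's rest between the open jaws, its long side pointing from jaw to jaw, and let go of it. Then slide the moving jaw shut until both jaws bear flat on the block's ends and the jaw stays there holding it lightly. Close it gently, so that the blade never visibly cocks out of square, and leave the other things on the bench where they are.

Things in the scene. Friction and masses are not known exactly. Their poses are not given: they have to be found in the camera images.
- caliper: Bench caliper screwed to the bench: grey base plate (x -82 to +30, y -85 to +145 mm, 8 mm thick) with a steel beam. Origin: on the bench top under the middle of the block rest; y runs along the beam (the jaw opens to +y, closes to -y), x across it, z up. The beam runs at x = -50 mm, 20 mm wide, top at z = 24 mm.
- rest (a point): Middle of the top of the block rest, axes as the caliper's: a steel rail 18 mm wide (x) and 84 mm long (y), top 30 mm above the bench. A block laid with its centre at x = 0, y = +9 mm from here clears both open jaws by 5 mm or more.
- anvil_zone (a point): A point fixed on the caliper, not on the anvil: the middle of where the fixed jaw (anvil) may be. The anvil, a steel bar 10 mm thick, x -62 to +15 and z 34 to 52 mm in the caliper's frame, was clamped by hand: its face to +y lies anywhere within 12 mm in y either side of this point (28 mm to -y of the rest's middle). It does not give when pressed.
- jaw (a joint): Slide of the moving jaw along the beam, m: 0 to 0.062, grows as it opens. The face of its blade (towards -y) stands at y = this value - 4 mm in the caliper's frame. It starts at 0.044 to 0.060. It drags with about 3 N of friction and stays where it is left.
- lug (a point): Middle of the black ribbed thumb lug on the moving jaw's carriage, 22 (x) x 12 (y) x 28 mm tall, z 34 to 62 mm, over the beam; axes as the caliper's. It may be gripped or pushed. Carriage: 32 mm wide, top at z = 34 mm, from 46 mm to -y to 14 mm to +y of the lug's middle. At least 26 mm is free on each side of the lug above the carriage.
- blade: Blade of the moving jaw: steel bar 10 mm thick (y), reaching x -12 to +65 mm, z 34 to 52 mm. Origin: over the beam's axis, mid-thickness, at bench height; axes as the caliper's when square. Its springy seat lets it cock about the vertical by 0.033 rad per N m about its origin: the block, 38 to 50 mm out along it, cocks it 0.0013 to 0.0017 rad per newton.
- block_mid (a point): Ground steel setting block, plain grey, 25 (its x) x 40 (its y) x 18 mm (its z, up), about 0.16 kg, lying flat on the bench to the left of the caliper. The point is its centre, 9 mm up.
- module_a: Bystander: camera module, black square housing with grey front, 24 x 56 x 53 mm, standing. Origin: centre of its underside.
- adapter: Bystander: black plug adapter, 48 x 58 x 40 mm. Origin: centre of its underside.
- driver: Bystander: green-handled screwdriver, 152 mm long, lying. Origin: centre of its underside.
- case: Bystander: grey lens case, 53 x 65 x 25 mm. Origin: centre of its underside.

How it is judged:
On the way:
1. the block lies flat on the rest between the jaws, let go, with the jaw not yet bearing on it (x of block_mid in the frame of caliper between -0.01 and 0.01 m and z of block_mid in the frame of caliper between 0.037 and 0.041 m and angle between block_mid's own z axis and vertical below 0.05 rad and y of block_mid in the frame of caliper between -0.022 and 0.024 m and angle between the y axis of block_mid and the y axis of caliper, either way round below 0.3 rad and contact force between each of the fingers, blade and block below 0.05 N), for 0.2 s.
At the end, for the whole second after the job is handed in: The block lies still and flat on the rest (centre within 10 mm of its middle line, tilt under 0.05 rad), long axis within 0.05 rad of the beam, lightly held: let go, the moving blade presses on it with over 1.2 N and the anvil with over 0.8 N, the jaw at rest (x of block_mid in the frame of caliper between -0.01 and 0.01 m and z of block_mid in the frame of caliper between 0.037 and 0.041 m and angle between block_mid's own z axis and vertical below 0.05 rad and y of block_mid in the frame of caliper between -0.023 and 0.007 m and angle between the y axis of block_mid and the y axis of caliper, either way round below 0.05 rad and contact force between blade and block above 1.2 N and contact force between anvil and block above 0.8 N and linear speed of block below 0.01 m/s and not (velocity of joint jaw above 0.005 m/s) and not (velocity of joint jaw below -0.005 m/s)); the robot touches nothing.
It fails at once if the moving jaw's blade cocks more than 0.02 rad out of square with the beam (angle between the y axis of blade and the y axis of caliper, either way round above 0.02 rad).
It fails at once if the moving jaw squeezes the block with more than 15 N (contact force between blade and block above 15 N).
It fails at once if a bystander is moved more than 20 mm (distance of any of module_a, adapter, driver, case from where it was at the start of the episode above 0.02 m).
It also fails if it takes over 48 s, if anything falls off the work surface, if the arm or the gripper's body presses on something with over 40 N, if the wrist force passes 120 N, or if a joint passes its speed limit or range.

## Working session

There is one attempt and no reset: what is moved stays moved. The work goes in short steps, Python scripts to look and compute and a shell command to move; the robot and the scene stay as the last step left them, time stands still between calls to the robot, and variables do not carry over. Pictures are saved under pics/ and viewed, and the job is handed in when it is done.

```bash
mkdir -p pics; cat > h.py <<'E'
import numpy as np, cv2
from station import robot, capture, sign_off, search_frame, spot_point
def ray(p,uv):
    R,_=cv2.Rodrigues(np.array(p["rvec"],float)); t=np.array(p["tvec"],float).ravel()
    c=-R.T@t; d=R.T@np.array([(uv[0]-p["cx"])/p["fx"],(uv[1]-p["cy"])/p["fy"],1.]); return c,d
def at(p,uv,z):
    c,d=ray(p,uv); return c+d*(z-c[2])/d[2]
def proj(p,X):
    K=np.array([[p["fx"],0,p["cx"]],[0,p["fy"],p["cy"]],[0,0,1.]])
    return cv2.projectPoints(np.array(X,float).reshape(-1,3),np.array(p["rvec"],float),np.array(p["tvec"],float),K,None)[0].reshape(-1,2)
def st():
    s=robot.get_state(); R=cv2.Rodrigues(np.array(s["ee_rot"],float))[0]
    return s,np.array(s["position"]),R
E
python3 - <<'E'
from h import *
np.set_printoptions(precision=4,suppress=True)
Z={"caliper":0,"rest":.03,"anvil_zone":.043,"lug":.048,"blade":0,"block_mid":.009,"module_a":0,"adapter":0,"driver":0,"case":0}
for n in ["scene","top"]:
    p=capture(n); cv2.imwrite(f"pics/{n}0.png",p["img"])
    print(n,ray(p,(320,200)))
    for k,z in Z.items():
        for f in (spot_point,):
            for r in f(p,k)[:2]:
                print(k,r["conf"],r["point"],at(p,r["point"],z))
s,pos,R=st(); print(s); print(R)
E
```

```text
scene (array([-0.4065, -0.5857,  0.7486]), array([ 0.6667,  0.5477, -0.5056]))
caliper 0.72 [341.7, 222.7] [0.5274 0.1045 0.    ]
caliper 0.69 [347.1, 217.5] [0.5578 0.1096 0.    ]
rest 0.84 [342.3, 217.6] [0.5104 0.0908 0.03  ]
anvil_zone 0.93 [350.6, 216.0] [0.5142 0.0673 0.043 ]
lug 0.93 [306.2, 205.6] [0.4706 0.1815 0.048 ]
blade 0.76 [318.1, 225.0] [0.4767 0.1444 0.    ]
block_mid 0.54 [276.8, 182.8] [0.5602 0.378  0.009 ]
module_a 0.56 [390.9, 212.9] [0.6579 0.0334 0.    ]
adapter 0.69 [213.2, 178.0] [0.4632 0.5567 0.    ]
driver 0.82 [409.6, 303.7] [ 0.3719 -0.202   0.    ]
top (array([0.3093, 0.1935, 1.1208]), array([ 0.2007, -0.0047, -0.9798]))
caliper 0.87 [350.7, 204.0] [0.5277 0.0916 0.    ]
rest 0.63 [351.6, 203.4] [0.5238 0.0915 0.03  ]
rest 0.32 [333.4, 219.3] [0.4738 0.1468 0.03  ]
anvil_zone 0.82 [359.5, 204.6] [0.5179 0.0689 0.043 ]
lug 0.66 [318.2, 213.8] [0.4869 0.193  0.048 ]
block_mid 0.4 [256.0, 196.4] [0.545  0.3883 0.009 ]
module_a 0.56 [367.3, 156.9] [0.6836 0.0375 0.    ]
adapter 0.75 [201.1, 223.2] [0.4591 0.5551 0.    ]
adapter 0.26 [209.9, 190.8] [0.5624 0.5363 0.    ]
driver 0.6 [448.8, 256.9] [ 0.3689 -0.2067  0.    ]
case 0.73 [209.4, 189.7] [0.566  0.5382 0.    ]
{'clock': 1.1, 'joint_pos': array([-1.1879,  0.2638,  1.604 ,  0.    ,  1.2737, -0.0369]), 'qvel': array([ 0.0005, -0.0006,  0.0012,  0.    , -0.0001, -0.0011]), 'joint_efforts': array([  0.0001, -50.2078, -35.7266,   0.0728,   0.0185,  -0.    ]), 'position': array([ 0.2751, -0.6164,  0.2388]), 'ee_rot': array([ 1.9899,  0.4238, -1.9898]), 'ft_force': array([ 0.1872, -0.0733, -0.3712]), 'ft_torque': array([ 0.0171, -0.0129,  0.0017]), 'opening': 0.0882206666319439}
[[ 0.      0.4075 -0.9132]
 [-0.0001 -0.9132 -0.4075]
 [-1.      0.0001  0.    ]]
```

```bash
python3 - <<'E'
import cv2
a=cv2.imread("pics/top0.png"); cv2.imwrite("pics/top0z.png",cv2.resize(a[120:270,180:480],(800,400),interpolation=cv2.INTER_CUBIC))
a=cv2.imread("pics/scene0.png"); cv2.imwrite("pics/scene0z.png",cv2.resize(a[130:330,180:480],(800,533),interpolation=cv2.INTER_CUBIC))
E
```

```text
(no output)
```

View pics/top0z.png

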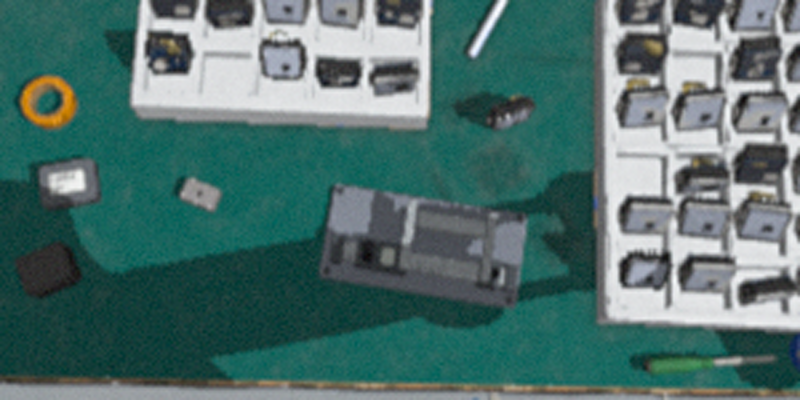

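View pics/scene0z.png

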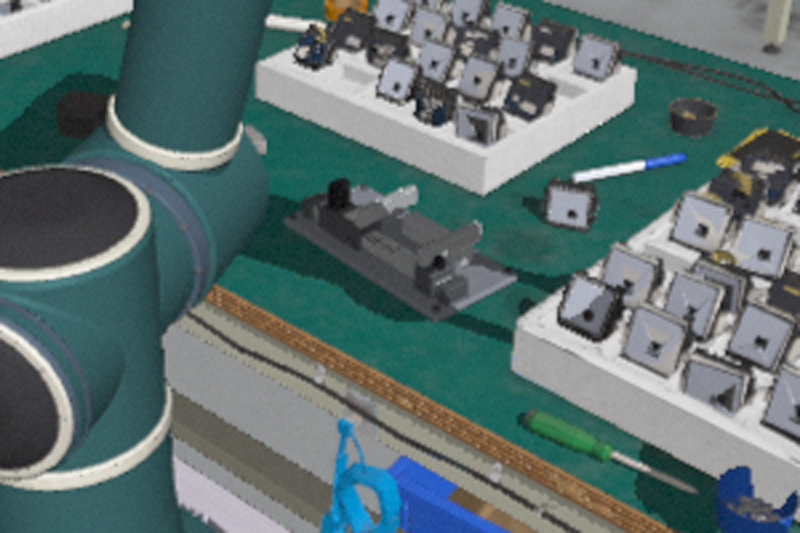

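```bash
python3 - <<'E'
from h import *
np.set_printoptions(precision=4,suppress=True)
p=capture("top")
f=lambda a:at(p,(a[0]/800*300+180,a[1]/400*150+120),.008)
C=[f(a) for a in [(335,185),(527,213),(515,307),(320,277)]]
L=np.array([[30,145],[30,-85],[-82,-85],[-82,145]])/1000
W=np.array(C)[:,:2]
lc=L-L.mean(0);wc=W-W.mean(0)
th=np.arctan2((lc[:,0]*wc[:,1]-lc[:,1]*wc[:,0]).sum(),(lc*wc).sum())
R=np.array([[np.cos(th),-np.sin(th)],[np.sin(th),np.cos(th)]])
o=W.mean(0)-R@L.mean(0); print(th,o, (W-(L@R.T+o))*1000)
for a in [(186,178),(222,190),(216,210),(180,197)]: print(at(p,(a[0]/800*300+180,a[1]/400*150+120),.018 if 0 else .012))
g=np.array([0.545,0.30,0.26])
s,pos,Rt=st(); print(Rt.T@(g-pos)/.5)
E
```

```text
-0.13444868040961866 [0.5224 0.0954] [[-1.1151 -1.2106]
 [-0.0389  0.9765]
 [ 0.6044  1.7996]
 [ 0.5496 -1.5654]]
[0.5749 0.409  0.012 ]
[0.5612 0.366  0.012 ]
[0.5371 0.3718 0.012 ]
[0.5519 0.4147 0.012 ]
[-0.0426 -1.4537 -1.2399]
```

```bash
python3 -m crank '{"translation":[[-0.002,-0.0727,-0.062],[-0.002,-0.0727,-0.062],[-0.002,-0.0727,-0.062],[-0.002,-0.0727,-0.062],[-0.002,-0.0727,-0.062]],"turn":[[0,0,0],[0,0,0],[0,0,0],[0,0,0],[0,0,0]],"claw":[0,0,0,0,0]}'
python3 -m crank '{"translation":[[-0.002,-0.0727,-0.062],[-0.002,-0.0727,-0.062],[-0.002,-0.0727,-0.062],[-0.002,-0.0727,-0.062],[-0.002,-0.0727,-0.062]],"turn":[[0,0,0],[0,0,0],[0,0,0],[0,0,0],[0,0,0]],"claw":[0,0,0,0,0]}'
python3 -m crank '{"translation":[[-0.002,-0.0727,-0.062],[-0.002,-0.0727,-0.062],[-0.002,-0.0727,-0.062],[-0.002,-0.0727,-0.062],[-0.002,-0.0727,-0.062]],"turn":[[0,0,0],[0,0,0],[0,0,0],[0,0,0],[0,0,0]],"claw":[0,0,0,0,0]}'
python3 -m crank '{"translation":[[-0.002,-0.0727,-0.062],[-0.002,-0.0727,-0.062],[-0.002,-0.0727,-0.062],[-0.002,-0.0727,-0.062],[-0.002,-0.0727,-0.062]],"turn":[[0,0,0],[0,0,0],[0,0,0],[0,0,0],[0,0,0]],"claw":[0,0,0,0,0]}'
python3 -m crank '{"translation":[[0,0,0],[0,0,0],[0,0,0],[0,0,0],[0,0,0]],"turn":[[-0.09,0,0],[-0.09,0,0],[-0.09,0,0],[-0.09,0,0],[-0.09,0,0]],"claw":[0,0,0,0,0]}'
python3 -m crank '{"translation":[[0,0,0],[0,0,0],[0,0,0]],"turn":[[-0.09,0,0],[-0.0535,0,0],[0,0,0]],"claw":[0,0,0]}'
```

```text
clock: 1.65
position: [0.3428, -0.3855, 0.2438]
ee_rot: [1.991, 0.423, -1.99]
ft_force: [1.3, -0.2, 0.4]
opening: 0.0877
clock: 2.15
position: [0.4102, -0.1563, 0.2492]
ee_rot: [1.991, 0.423, -1.989]
ft_force: [0.9, -0.5, 0.0]
opening: 0.0882
clock: 2.65
position: [0.4778, 0.0731, 0.2542]
ee_rot: [1.991, 0.424, -1.988]
ft_force: [0.6, -0.3, 0.7]
opening: 0.0882
clock: 3.15
position: [0.5452, 0.3023, 0.2589]
ee_rot: [1.99, 0.424, -1.989]
ft_force: [-0.2, -0.0, 0.0]
opening: 0.0883
clock: 3.65
position: [0.5449, 0.3003, 0.2587]
ee_rot: [1.524, 0.969, -1.524]
ft_force: [-0.1, 0.3, -0.4]
opening: 0.0882
clock: 3.95
position: [0.545, 0.3002, 0.2587]
ee_rot: [1.368, 1.098, -1.368]
ft_force: [-0.3, 0.2, 0.5]
opening: 0.0882
```

```bash
python3 - <<'E'
from h import *
np.set_printoptions(precision=4,suppress=True)
s,pos,R=st(); print(s["clock"],pos,R,s["joint_pos"])
p=capture("wrist"); cv2.imwrite("pics/w1.png",p["img"])
print(ray(p,(320,200)))
Z={"caliper":0,"rest":.03,"anvil_zone":.043,"lug":.048,"blade":0,"block_mid":.009}
for k,z in Z.items():
    for r in spot_point(p,k)[:2]: print(k,r["conf"],r["point"],at(p,r["point"],z))
E
```

```text
3.95 [0.545  0.3002 0.2587] [[ 0.      0.9762 -0.2168]
 [ 0.     -0.2168 -0.9762]
 [-1.      0.     -0.    ]] [0.4635 0.1533 1.6993 0.     1.289  0.682 ]
(array([0.5617, 0.3744, 0.4042]), array([-0.0748, -0.2893, -0.9544]))
caliper 0.65 [343.8, 302.5] [0.5296 0.0987 0.    ]
rest 0.79 [342.9, 317.9] [0.5262 0.0965 0.03  ]
anvil_zone 0.75 [344.7, 343.5] [0.5219 0.0673 0.043 ]
lug 0.92 [297.1, 264.6] [0.4898 0.1942 0.048 ]
lug 0.35 [301.6, 274.8] [0.4918 0.1799 0.048 ]
blade 0.95 [301.4, 275.0] [0.482  0.1534 0.    ]
block_mid 0.92 [318.4, 82.1] [0.5592 0.3893 0.009 ]
```

View pics/w1.png

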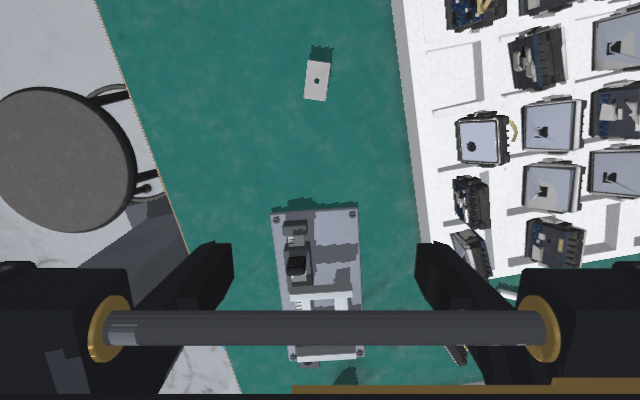

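```bash
python3 - <<'E'
import cv2
a=cv2.imread("pics/w1.png"); b=cv2.resize(a[35:115,280:360],(560,560),interpolation=cv2.INTER_CUBIC); cv2.imwrite("pics/w1b.png",b)
b=cv2.resize(a[195:315,255:375],(600,600),interpolation=cv2.INTER_CUBIC); cv2.imwrite("pics/w1c.png",b)
E
```

```text
(no output)
```

View pics/w1b.png

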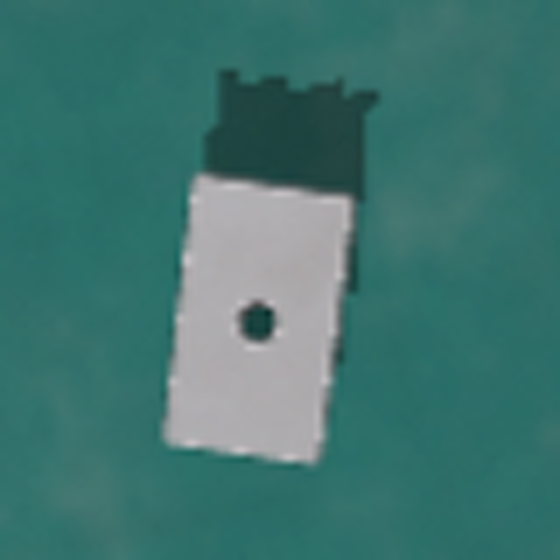

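View pics/w1c.png

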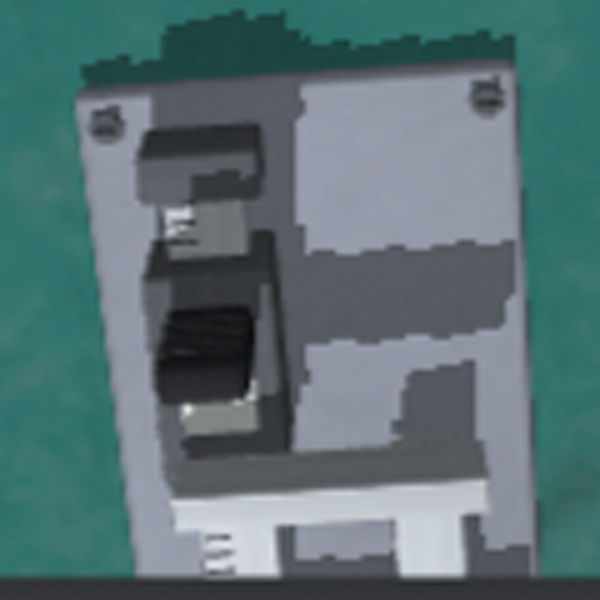

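```bash
python3 - <<'E'
from h import *
np.set_printoptions(precision=4,suppress=True)
p=capture("wrist")
B=np.array([at(p,(280+a/7,35+b/7),.018) for a,b in [(198,175),(355,196),(318,463),(167,443)]])[:,:2]
def fit(L,W):
    lc=L-L.mean(0);wc=W-W.mean(0)
    th=np.arctan2((lc[:,0]*wc[:,1]-lc[:,1]*wc[:,0]).sum(),(lc*wc).sum())
    R=np.array([[np.cos(th),-np.sin(th)],[np.sin(th),np.cos(th)]])
    o=W.mean(0)-R@L.mean(0); print("yaw",th,"o",o,"res mm\n",(W-(L@R.T+o))*1000); return th,o
th,o=fit(np.array([[-12.5,20],[12.5,20],[12.5,-20],[-12.5,-20]])/1000,B)
C=np.array([at(p,c,.008) for c in [(255+78/5,195+92/5),(255+517/5,195+68/5),(289,357),(363,355)]])[:,:2]
fit(np.array([[-82,145],[30,145],[-82,-85],[30,-85]])/1000,C)
s,pos,R=st()
for z in (.12,.005): print(R.T@(np.r_[o,z]-pos)/.5)
print("yaw tool",np.arctan2(R[1,1],R[0,1]),"turn",-(th-np.arctan2(R[1,1],R[0,1]))/(np.pi/2))
E
```

```text
yaw -0.35443576917886865 o [0.5582 0.3904] res mm
 [[ 0.3455 -0.4816]
 [-0.328   0.0744]
 [-0.4427  0.48  ]
 [ 0.4252 -0.0727]]
yaw -0.1560638872196582 o [0.5249 0.0983] res mm
 [[-0.0331 -3.639 ]
 [-2.1001 -3.9026]
 [ 3.8384  4.9841]
 [-1.7052  2.5575]]
[ 0.2774 -0.0134 -0.1819]
[ 0.5074 -0.0134 -0.1819]
yaw tool -0.2192470986072125 turn 0.08606378068600369
```

```bash
python3 -m crank '{"translation":[[0,-0.0067,-0.091],[0,-0.0067,-0.0909],[0.09,0,0],[0.09,0,0],[0.09,0,0]],"turn":[[0,0,0],[0,0,0],[0.086,0,0],[0,0,0],[0,0,0]],"claw":[0,0,0,0,0]}'
python3 -m crank '{"translation":[[0.09,0,0],[0.04,0,0],[0,0,0]],"turn":[[0,0,0],[0,0,0],[0,0,0]],"claw":[0,60,60]}'
python3 - <<'E'
from h import *
np.set_printoptions(precision=4,suppress=True)
s,pos,R=st(); print(s["clock"],pos,np.arctan2(R[1,1],R[0,1]),s["opening"])
p=capture("wrist"); cv2.imwrite("pics/w2.png",p["img"])
E
```

```text
clock: 4.85
position: [0.5584, 0.3912, 0.1227]
ee_rot: [1.466, 1.021, -1.463]
ft_force: [0.2, -0.1, -0.1]
opening: 0.0881
clock: 5.15
position: [0.5549, 0.3883, 0.0535]
ee_rot: [1.457, 1.021, -1.473]
ft_force: [-0.1, 0.7, 0.1]
opening: 0.0741
5.15 [0.5549 0.3883 0.0535] -0.3541064387147251 0.07405578439397002
```

View pics/w2.png

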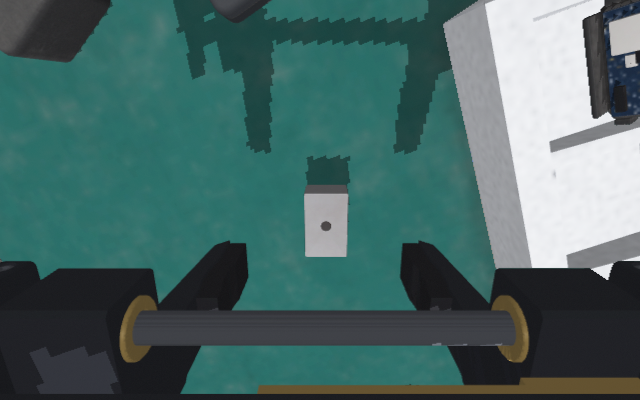

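```bash
python3 - <<'E'
from h import *
np.set_printoptions(precision=4,suppress=True)
p=capture("wrist"); s,pos,R=st(); print(R[:,0])
B=np.array([at(p,c,.018) for c in [(305,194),(348.5,194),(347.5,257),(305,257)]])[:,:2]
o=B.mean(0); print(B,o)
d=B[:2].mean(0)-B[2:].mean(0); print("yaw",np.arctan2(-d[0],d[1]),np.linalg.norm(d))
print(R.T@(np.r_[o,.006]-pos)/.5)
down=R.T@np.array([0,0,-1.]); print("tilt fix", np.cross([1,0,0],down)/(np.pi/2))
E
```

```text
[-0.0001 -0.0001 -1.    ]
[[0.5547 0.4138]
 [0.578  0.4053]
 [0.5645 0.3678]
 [0.5403 0.3767]] [0.5594 0.3909]
yaw -0.3584567401795602 0.03986983814152064
[ 0.1058  0.0016 -0.0013]
tilt fix [-0.      0.0001  0.0001]
```

```bash
python3 -m crank '{"translation":[[0.055,0.0016,-0.0013],[0.04,0,0],[0.0105,0,0],[0,0,0]],"turn":[[0,0,0],[0,0,0],[0,0,0],[0,0,0]],"claw":[60,60,60,60]}'
python3 -m crank '{"translation":[[0,0,0],[0,0,0],[0,0,0],[0,0,0],[0,0,0]],"turn":[[0,0,0],[0,0,0],[0,0,0],[0,0,0],[0,0,0]],"claw":[150,255,255,255,255]}'
python3 -m crank '{"translation":[[0,0,0],[0,0,0],[0,0,0]],"turn":[[0,0,0],[0,0,0],[0,0,0]],"claw":[255,255,255]}'
```

```text
clock: 5.65
position: [0.5598, 0.3912, 0.0072]
ee_rot: [1.466, 1.02, -1.464]
ft_force: [-0.0, -0.4, 0.3]
opening: 0.0676
clock: 6.15
position: [0.5593, 0.3909, 0.0063]
ee_rot: [1.465, 1.021, -1.464]
ft_force: [-0.9, 1.0, 0.7]
opening: 0.0295
clock: 6.45
position: [0.5588, 0.3909, 0.0062]
ee_rot: [1.465, 1.021, -1.465]
ft_force: [-3.2, 0.9, 3.6]
opening: 0.0246
```

```bash
python3 -m crank '{"translation":[[-0.04,0,0],[-0.09,0,0],[-0.09,0,0],[-0.09,0,0],[-0.09,0,0]],"turn":[[0,0,0],[0,0,0],[0,0,0],[-0.065,0,0],[-0.065,0,0]],"claw":[255,255,255,255,255]}'
python3 - <<'E'
from h import *
np.set_printoptions(precision=4,suppress=True)
s,pos,R=st(); print(s["clock"],pos,R,s["opening"],s["ft_force"])
print(R.T@(np.array([.61,.19,.24])-pos)/.5)
E
```

```text
clock: 6.95
position: [0.5589, 0.3901, 0.2065]
ee_rot: [1.314, 1.136, -1.317]
ft_force: [1.2, -0.0, -2.5]
opening: 0.0242
6.95 [0.5589 0.3901 0.2065] [[-0.0006  0.9894 -0.145 ]
 [-0.0011 -0.145  -0.9894]
 [-1.     -0.0005  0.0012]] 0.02424194195794026 [ 1.1842 -0.0174 -2.472 ]
[-0.0665  0.1592  0.3813]
```

```bash
python3 -m crank '{"translation":[[-0.013,0.032,0.076],[-0.013,0.032,0.076],[-0.013,0.032,0.076],[-0.013,0.032,0.076],[-0.013,0.032,0.076]],"turn":[[0,0,0],[0,0,0],[0,0,0],[0,0,0],[0,0,0]],"claw":[255,255,255,255,255]}'
python3 -m crank '{"translation":[[0,0,0],[0,0,0]],"turn":[[0,0,0],[0,0,0]],"claw":[255,255]}'
python3 - <<'E'
from h import *
np.set_printoptions(precision=4,suppress=True)
s,pos,R=st(); print(s["clock"],pos,R[:,0],s["opening"],s["ft_force"])
p=capture("wrist"); cv2.imwrite("pics/w3.png",p["img"])
Z={"caliper":0,"rest":.03,"anvil_zone":.043,"lug":.048,"blade":0,"block_mid":.25}
for k,z in Z.items():
    for r in spot_point(p,k)[:2]: print(k,r["conf"],r["point"],at(p,r["point"],z))
E
```

```text
clock: 7.45
position: [0.6099, 0.189, 0.2377]
ee_rot: [1.317, 1.135, -1.319]
ft_force: [-0.0, 0.6, -1.9]
opening: 0.0244
clock: 7.65
position: [0.6101, 0.1897, 0.2379]
ee_rot: [1.32, 1.134, -1.321]
ft_force: [-0.2, 0.1, -2.3]
opening: 0.0245
7.65 [0.6101 0.1897 0.2379] [-0.0005  0.     -1.    ] 0.024520028060636082 [-0.1801  0.131  -2.2585]
caliper 0.68 [271.2, 247.7] [0.5294 0.0943 0.    ]
rest 0.81 [262.7, 260.7] [0.5236 0.0928 0.03  ]
lug 0.85 [205.3, 186.7] [0.4872 0.1939 0.048 ]
blade 0.77 [220.4, 209.2] [0.4788 0.1536 0.    ]
block_mid 0.72 [326.5, 264.4] [0.6124 0.1939 0.25  ]
```

View pics/w3.png

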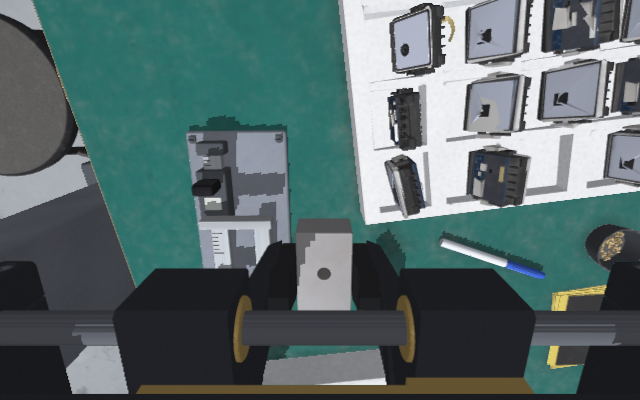

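```bash
python3 - <<'E'
import cv2
a=cv2.imread("pics/w3.png"); b=cv2.resize(a[115:275,175:305],(650,800),interpolation=cv2.INTER_CUBIC); cv2.imwrite("pics/w3z.png",b[:600]); cv2.imwrite("pics/w3y.png",b[400:])
b=cv2.resize(a[210:320,280:370],(540,660),interpolation=cv2.INTER_CUBIC); cv2.imwrite("pics/w3b.png",b[:600])
E
```

```text
(no output)
```

View pics/w3z.png

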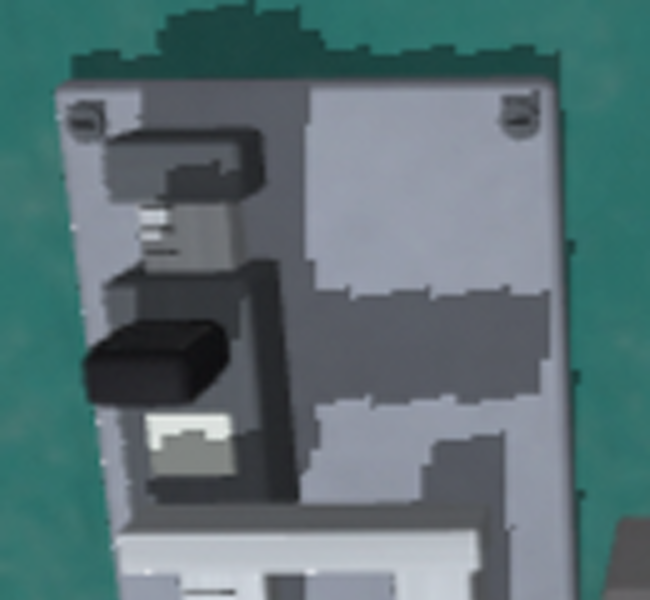

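View pics/w3y.png

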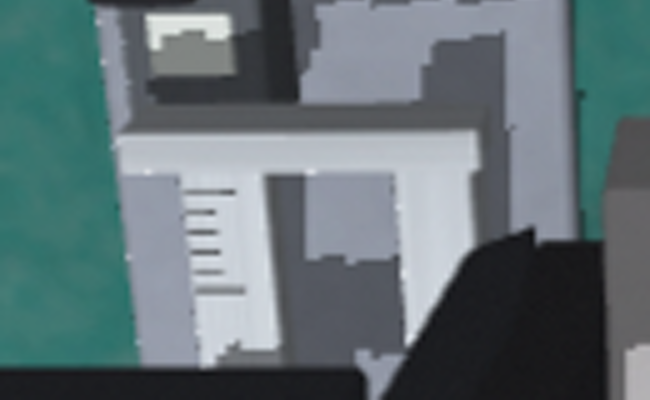

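View pics/w3b.png

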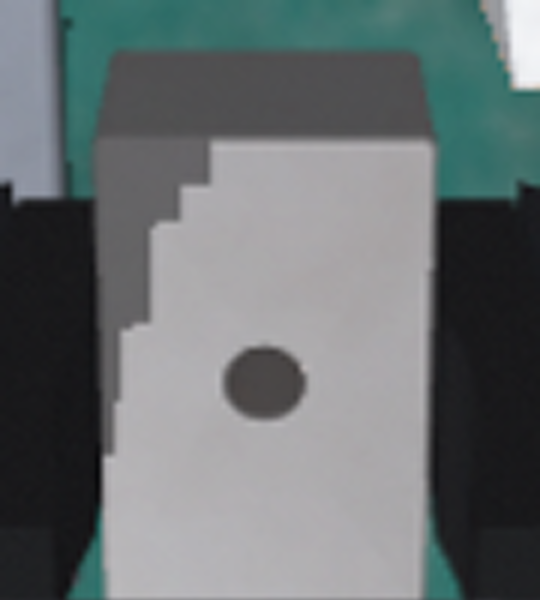

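```bash
cat > fit.py <<'E'
from h import *
from scipy.optimize import least_squares
np.set_printoptions(precision=4,suppress=True)
p=capture("wrist")
px=lambda a,b:np.array([175+a/5,115+b/5])
# point obs: caliper coords fn(q), pixel ; x-line obs: x,z, pixel
P=[((-82,145,8),0,px(60,92)),((30,145,8),0,px(553,84)),
   ((-62,6,52),1,px(120,538)),((15,6,52),1,px(481,529)),((-62,-4,52),1,px(122,573)),((15,-4,52),1,px(480,573))]
X=[(30,8,px(577,590)),(-82,8,px(138,745)),(-60,24,px(181,580)),(-60,24,px(198,745)),(-40,24,px(266,580)),(-40,24,px(283,750)),
   (-9,30,px(396,580)),(-9,30,px(405,740)),(9,30,px(473,585)),(9,30,px(480,635))]
def T(v,c):
    th=v[2]; R=np.array([[np.cos(th),-np.sin(th),0],[np.sin(th),np.cos(th),0],[0,0,1]]); return R@(np.array(c)/1000)+[v[0],v[1],0]
def res(v):
    r=[]
    for c,m,u in P: r+=list(proj(p,T(v,np.array(c)+[0,m*v[3]*1000,0]))[0]-u)
    th=v[2]
    for x,z,u in X:
        w=at(p,u,z/1000)-[v[0],v[1],0]; r.append((np.cos(th)*w[0]+np.sin(th)*w[1]-x/1000)*700)
    return r
s=least_squares(res,[.523,.094,-.14,.05],loss="soft_l1"); print(s.x); print(np.round(res(s.x),1))
# held block
B=np.array([at(p,c,.2379+.012) for c in [(280+95/6,210+138/6),(280+436/6,210+140/6)]]); print("block far edge",B, np.linalg.norm(B[1]-B[0]))
d=B[1]-B[0]; yb=np.arctan2(d[1],d[0]); m=B.mean(0)[:2]-.02*np.array([-np.sin(yb),np.cos(yb)])
st_,pos,R=st(); print("block yaw",yb,"tool yaw",np.arctan2(R[1,1],R[0,1]),"mid",m,"tcp",pos, "off tool",R.T@(np.r_[m,pos[2]]-pos))
h=at(p,(280+264/6,210+383/6),.2499); print("hole",h)
E
python3 fit.py
```

```text
[ 0.5249  0.0952 -0.137   0.0513]
[-2.1 -0.2  0.6  0.3 -0.6 -1.   0.   0.1  0.1  0.8  0.7  0.1 -0.1  0.5
  0.1 -0.3 -0.1 -0.2  0.2 -0.4 -0.2  0.4]
block far edge [[0.6009 0.2129 0.2499]
 [0.6251 0.2092 0.2499]] 0.024463956481996698
block yaw -0.153856334596211 tool yaw -0.14815290596182243 mid [0.6099 0.1913] tcp [0.6096 0.1919 0.2382] off tool [-0.      0.0004  0.0005]
hole [0.61   0.1916 0.2499]
```

```bash
cat > go.py <<'E'
from h import *
import sys
np.set_printoptions(precision=4,suppress=True)
O=np.array([.5249,.0952]);TH=-.137
def W(x,y,z):
    c,s=np.cos(TH),np.sin(TH); return np.array([O[0]+c*x-s*y,O[1]+s*x+c*y,z])
def C(w):
    c,s=np.cos(TH),np.sin(TH); d=np.array(w)[:2]-O; return np.array([c*d[0]+s*d[1],-s*d[0]+c*d[1],w[2]])
if __name__=="__main__":
    s,pos,R=st(); print(s["clock"],"cal",C(pos),"f",s["ft_force"],"open",s["opening"])
    y=np.arctan2(R[1,1],R[0,1]); print("turn",-(TH-y)/(np.pi/2),"xaxis",R[:,0])
    if len(sys.argv)>3: print("share",R.T@(W(*map(float,sys.argv[1:4]))-pos)/.5)
E
python3 go.py 0 .012 .1; python3 go.py 0 .012 .0367
```

```text
8.05 cal [0.0707 0.1073 0.2382] f [-0.1366 -0.6862 -2.3055] open 0.024592125556995678
turn -0.007100160454652429 xaxis [-0.0004 -0.0001 -1.    ]
share [ 0.2764 -0.1392  0.1922]
8.05 cal [0.0707 0.1073 0.2382] f [-0.1366 -0.6862 -2.3055] open 0.024592125556995678
turn -0.007100160454652429 xaxis [-0.0004 -0.0001 -1.    ]
share [ 0.403  -0.1391  0.1922]
```

```bash
python3 -m crank '{"translation":[[0.01,-0.0464,0.064],[0.01,-0.0464,0.064],[0.01,-0.0464,0.064],[0.09,0,0],[0.09,0,0]],"turn":[[-0.0105,0,0],[0,0,0],[0,0,0],[0,0,0],[0,0,0]],"claw":[255,255,255,255,255]}'
python3 -m crank '{"translation":[[0.06,0,0],[0,0,0],[0,0,0]],"turn":[[0,0,0],[0,0,0],[0,0,0]],"claw":[255,255,255]}'
python3 go.py 0 .012 .0367
python3 - <<'E'
from h import *
for n in ("wrist","top","scene"):
    p=capture(n); a=p["img"]
    if n=="top": a=cv2.resize(a[160:260,280:400],(720,600),interpolation=cv2.INTER_CUBIC)
    if n=="scene": a=cv2.resize(a[170:270,270:390],(720,600),interpolation=cv2.INTER_CUBIC)
    cv2.imwrite(f"pics/{n}4.png",a)
E
```

```text
clock: 8.55
position: [0.5291, 0.1054, 0.135]
ee_rot: [1.311, 1.139, -1.301]
ft_force: [0.6, 0.5, -2.6]
opening: 0.0248
clock: 8.85
position: [0.5277, 0.1058, 0.1037]
ee_rot: [1.306, 1.144, -1.307]
ft_force: [0.3, 0.2, -1.8]
opening: 0.0246
8.85 cal [0.0013 0.0109 0.1037] f [ 0.308   0.2018 -1.8482] open 0.024606421199185314
turn 0.0027930462432386406 xaxis [-0.0007 -0.0001 -1.    ]
share [ 0.1339 -0.0026 -0.0022]
```

View pics/wrist4.png

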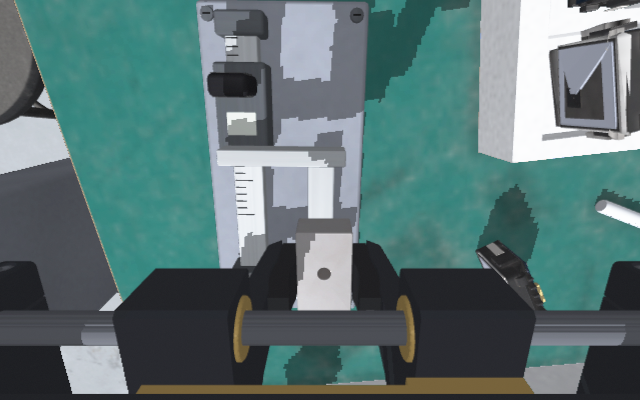

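View pics/scene4.png

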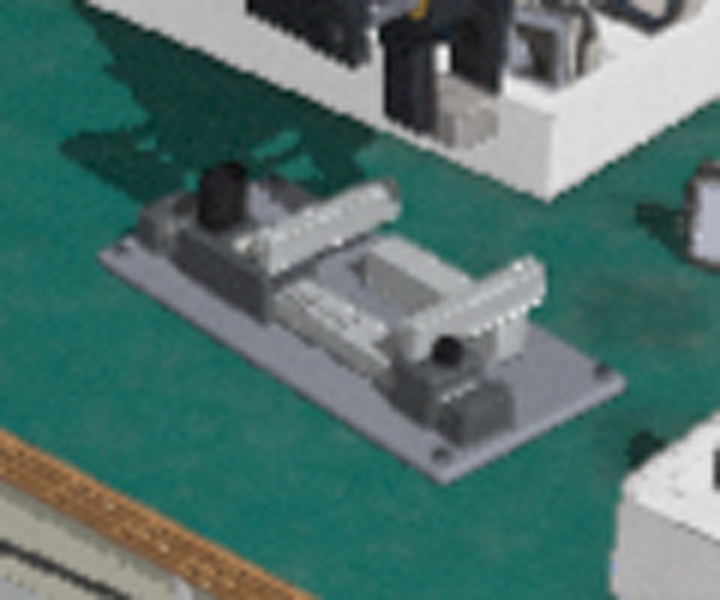

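```bash
python3 - <<'E'
from go import *
p=capture("wrist"); a=p["img"]; cv2.imwrite("pics/w5z.png",cv2.resize(a[130:270,190:390],(800,560),interpolation=cv2.INTER_CUBIC))
p=capture("scene")
for a in [(400,325),(415,333),(528,262),(545,268),(270,262),(275,275),(390,190)]: print(a,C(at(p,(270+a[0]/6,170+a[1]/6),.052)))
E
```

```text
(400, 325) [-0.0707 -0.0435  0.052 ]
(415, 333) [-0.0702 -0.0519  0.052 ]
(528, 262) [ 0.0052 -0.0433  0.052 ]
(545, 268) [ 0.0073 -0.0514  0.052 ]
(270, 262) [-0.079   0.0281  0.052 ]
(275, 275) [-0.0843  0.019   0.052 ]
(390, 190) [0.0019 0.0389 0.052 ]
```

View pics/w5z.png

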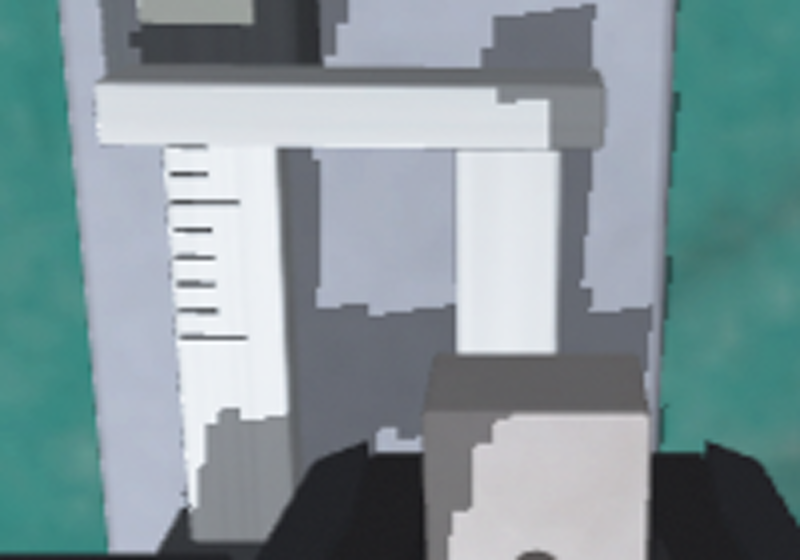

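```bash
sed -e 's#px=lambda.*#px=lambda a,b:np.array([190+a/4,130+b/4])#' -e '/^P=/,/^   (-9/d' fit.py | sed '/^   ((-62/d' > fit2.py
python3 - <<'E'
s=open('fit2.py').read()
s=s.split("# held")[0]
new='''P=[((-62,6,52),1,px(97,83)),((15,6,52),1,px(604,89)),((-62,-4,52),1,px(97,143)),((15,-4,52),1,px(604,150))]
X=[(-9,30,px(457,160)),(-9,30,px(459,350)),(9,30,px(559,160)),(9,30,px(557,350)),(-60,24,px(166,165)),(-60,24,px(182,345)),(-40,24,px(277,160)),(-40,24,px(289,410)),(30,8,px(676,20)),(30,8,px(659,340)),(-82,8,px(62,20)),(-82,8,px(105,540))]
def T('''
s=s.replace("def T(",new,1)
open('fit2.py','w').write(s)
E
python3 fit2.py
```

```text
[ 0.5249  0.1003 -0.1436  0.0443]
[-1.6 -0.5  1.1 -0.7 -0.2  1.   0.7  0.5  0.1  0.3 -0.5 -0.3  0.5  0.9
 -0.1 -0.  -0.4 -0.9  1.1  0.5]
```

```bash
python3 -m crank '{"translation":[[0.06,-0.0026,-0.001],[0.055,0,0],[0.01,0,0],[0,0,0],[0,0,0]],"turn":[[0.0028,0,0],[0,0,0],[0,0,0],[0,0,0],[0,0,0]],"claw":[255,255,255,255,255]}'; python3 go.py 0 .011 .0362
```

```text
clock: 9.65
position: [0.5278, 0.1064, 0.0424]
ee_rot: [1.311, 1.14, -1.308]
ft_force: [0.5, -0.2, -2.0]
opening: 0.0245
9.65 cal [0.0013 0.0115 0.0424] f [ 0.4751 -0.1503 -2.0045] open 0.024524829358416544
turn -0.0003416382134905287 xaxis [ 0.0022  0.0004 -1.    ]
share [ 0.0124 -0.0027  0.0009]
```

```bash
python3 -m crank '{"translation":[[0.006,-0.002,0],[0.004,0,0],[0,0,0],[0,0,0]],"turn":[[0,0,0],[0,0,0],[0,0,0],[0,0,0]],"claw":[255,255,255,255]}'; python3 go.py 0 .011 .0362
```

```text
clock: 10.05
position: [0.5257, 0.1063, 0.0362]
ee_rot: [1.31, 1.141, -1.309]
ft_force: [-0.6, 1.1, -2.2]
opening: 0.0246
10.05 cal [-0.0008  0.0111  0.0362] f [-0.6474  1.0569 -2.1678] open 0.024596792071836456
turn -0.0003542257616089768 xaxis [ 0.0004  0.0001 -1.    ]
share [0.     0.0015 0.0002]
```

```bash
python3 -m crank '{"translation":[[0.001,0.001,0],[0,0,0]],"turn":[[0,0,0],[0,0,0]],"claw":[255,255]}'; python3 -m crank '{"translation":[[0.001,0,0],[0,0,0]],"turn":[[0,0,0],[0,0,0]],"claw":[255,255]}';  python3 go.py 0 .011 .0362
```

```text
clock: 10.25
position: [0.5257, 0.1063, 0.0361]
ee_rot: [1.309, 1.142, -1.311]
ft_force: [-4.4, -0.3, 5.4]
opening: 0.0242
clock: 10.45
position: [0.5258, 0.1063, 0.0361]
ee_rot: [1.309, 1.142, -1.311]
ft_force: [-5.4, 0.4, 9.8]
opening: 0.0246
10.45 cal [-0.0007  0.0111  0.0361] f [-5.4428  0.4386  9.7642] open 0.024621426483436598
turn -0.00033531113493248324 xaxis [-0.001  0.    -1.   ]
share [-0.0001  0.0013  0.0003]
```

```bash
python3 -m crank '{"translation":[[-0.0015,0,0],[0,0,0],[0,0,0],[0,0,0],[0,0,0]],"turn":[[0,0,0],[0,0,0],[0,0,0],[0,0,0],[0,0,0]],"claw":[255,130,130,130,130]}';  python3 go.py 0 .011 .12
python3 -m crank '{"translation":[[-0.03,0,0],[-0.06,0,0],[-0.09,0,0],[-0.09,0,0],[0,0,0]],"turn":[[0,0,0],[0,0,0],[0,0,0],[0,0,0],[0,0,0]],"claw":[130,130,130,130,130]}';  python3 go.py -.05 .15 .16
```

```text
clock: 10.95
position: [0.5262, 0.1062, 0.0357]
ee_rot: [1.31, 1.141, -1.31]
ft_force: [-0.3, 0.3, 0.3]
opening: 0.0432
10.95 cal [-0.0002  0.0111  0.0357] f [-0.3     0.2896  0.2547] open 0.04321438942681589
turn -0.0003380067958505492 xaxis [ 0.0002  0.     -1.    ]
share [-0.1686  0.0005  0.0002]
clock: 11.45
position: [0.5314, 0.1071, 0.1797]
ee_rot: [1.319, 1.133, -1.297]
ft_force: [0.9, -0.5, 0.6]
opening: 0.0434
11.45 cal [0.0048 0.0127 0.1797] f [ 0.9323 -0.5407  0.5866] open 0.04336869720251513
turn -0.000352006762469423 xaxis [ 0.0147  0.0023 -0.9999]
share [ 0.039  -0.1103 -0.2744]
```

```bash
python3 -m crank '{"translation":[[0,-0.035,-0.09],[0,-0.035,-0.09],[0,-0.035,-0.09],[0,0,0],[0,0,0]],"turn":[[0,0,0],[0,0,0],[0,0,0],[0,0,0],[0,0,0]],"claw":[255,255,255,255,255]}'
python3 - <<'E'
from go import *
s,pos,R=st(); print(s["clock"],C(pos),R[:,0])
p=capture("wrist"); cv2.imwrite("pics/w6.png",p["img"])
for k,z in {"rest":.03,"lug":.048,"block_mid":.039,"blade":0}.items():
    for r in spot_point(p,k)[:2]: print(k,r["conf"],r["point"],C(at(p,r["point"],z)))
p=capture("top"); cv2.imwrite("pics/t6.png",cv2.resize(p["img"][160:260,280:400],(720,600),interpolation=cv2.INTER_CUBIC))
E
```

```text
clock: 11.95
position: [0.492, 0.248, 0.1709]
ee_rot: [1.307, 1.142, -1.308]
ft_force: [-0.2, 0.4, -0.0]
opening: 0.0048
11.95 [-0.0535  0.1469  0.1709] [ 0.0002 -0.0004 -1.    ]
lug 0.93 [327.5, 250.5] [-0.0494  0.0924  0.048 ]
block_mid 0.23 [327.9, 249.7] [-0.0489  0.0889  0.039 ]
blade 0.53 [324.2, 267.6] [-0.0521  0.0492  0.    ]
```

View pics/w6.png

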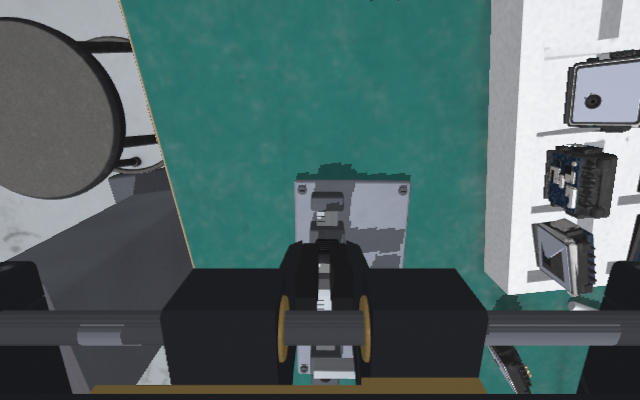

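View pics/t6.png

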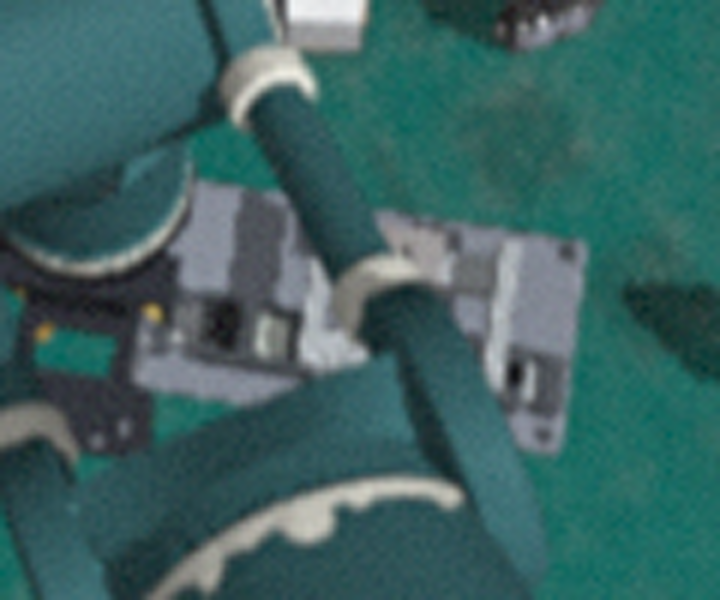

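```bash
python3 go.py -.05 .1115 .08;python3 - <<'E'
from go import *
p=capture("wrist"); cv2.imwrite("pics/w7.png",cv2.resize(p["img"][160:290,270:420],(750,650),interpolation=cv2.INTER_CUBIC)[:600])
E
```

```text
12.25 cal [-0.0523  0.1449  0.1707] f [ 0.9447  0.1166 -0.6138] open 0.0004866676016644617
turn -0.0016183948450941494 xaxis [-0.0001 -0.0002 -1.    ]
share [0.1814 0.0047 0.0668]
```

View pics/w7.png

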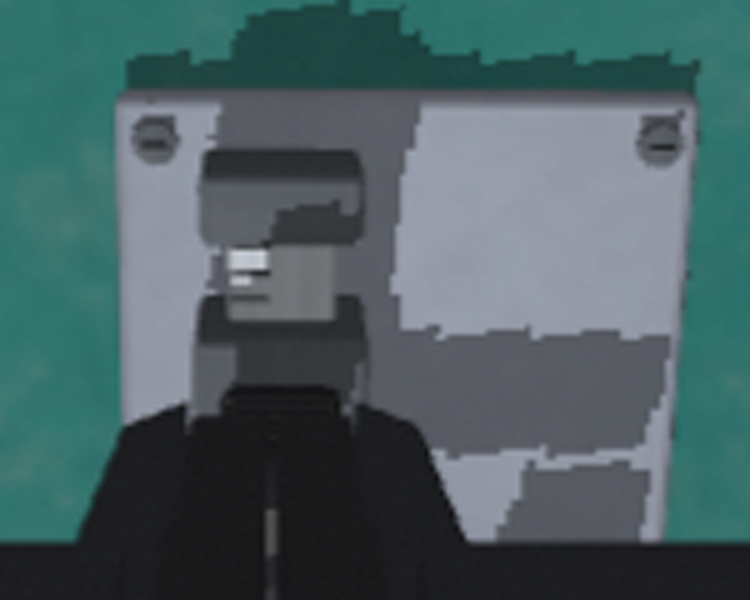

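```bash
python3 -m crank '{"translation":[[0.03,0.0047,0.0668],[0.08,0,0],[0.07,0,0],[0,0,0],[0,0,0]],"turn":[[-0.0016,0,0],[0,0,0],[0,0,0],[0,0,0],[0,0,0]],"claw":[255,255,255,255,255]}'; python3 go.py -.05 .1115 .044
python3 - <<'E'
from go import *
p=capture("wrist"); cv2.imwrite("pics/w8.png",p["img"])
p=capture("scene"); cv2.imwrite("pics/s8.png",cv2.resize(p["img"][150:270,250:390],(700,600),interpolation=cv2.INTER_CUBIC)[:600])
E
```

```text
clock: 12.8
position: [0.49, 0.2131, 0.0806]
ee_rot: [1.307, 1.143, -1.31]
ft_force: [1.0, 0.0, 0.7]
opening: 0.0002
12.8 cal [-0.0507  0.112   0.0806] f [1.0053 0.0315 0.7383] open 0.0002245509388148608
turn 0.0006991737887310393 xaxis [-0.0017 -0.0006 -1.    ]
share [0.0731 0.0015 0.001 ]
```

View pics/w8.png

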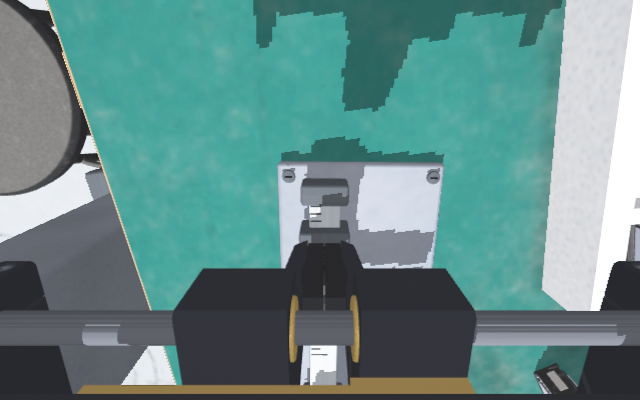

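View pics/s8.png

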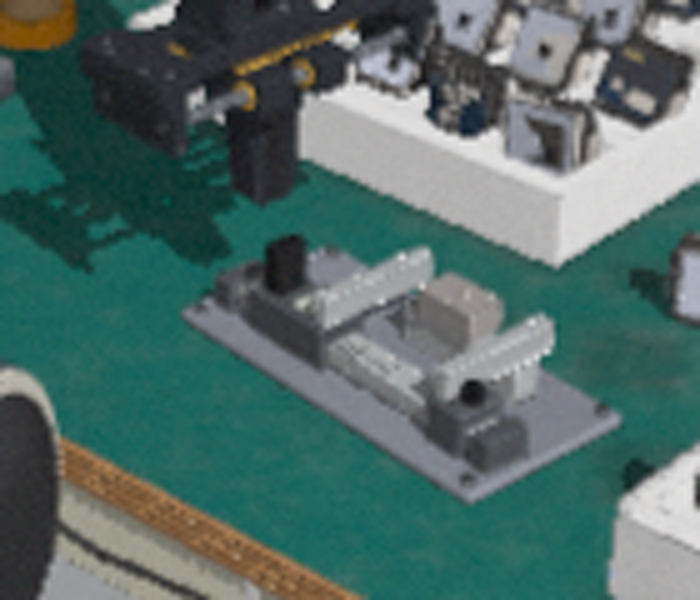

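```bash
python3 -m crank '{"translation":[[0.035,0.0015,0.001],[0.025,0,0],[0.0131,0,0],[0,0,0],[0,0,0]],"turn":[[0.0007,0,0],[0,0,0],[0,0,0],[0,0,0],[0,0,0]],"claw":[255,255,255,255,255]}'; python3 go.py -.05 .1115 .044
python3 - <<'E'
from go import *
p=capture("wrist"); cv2.imwrite("pics/w9.png",cv2.resize(p["img"][140:290,240:440],(800,600),interpolation=cv2.INTER_CUBIC))
p=capture("scene"); cv2.imwrite("pics/s9.png",cv2.resize(p["img"][170:270,270:390],(720,600),interpolation=cv2.INTER_CUBIC))
E
```

```text
clock: 13.4
position: [0.4912, 0.2133, 0.0445]
ee_rot: [1.309, 1.142, -1.308]
ft_force: [0.4, 0.7, -0.4]
opening: 0.0006
13.4 cal [-0.0495  0.1124  0.0445] f [ 0.4497  0.6561 -0.3581] open 0.0005884341463802113
turn 0.0006356482235732749 xaxis [ 0.0004  0.0002 -1.    ]
share [ 0.0011 -0.0009  0.0018]
```

View pics/w9.png

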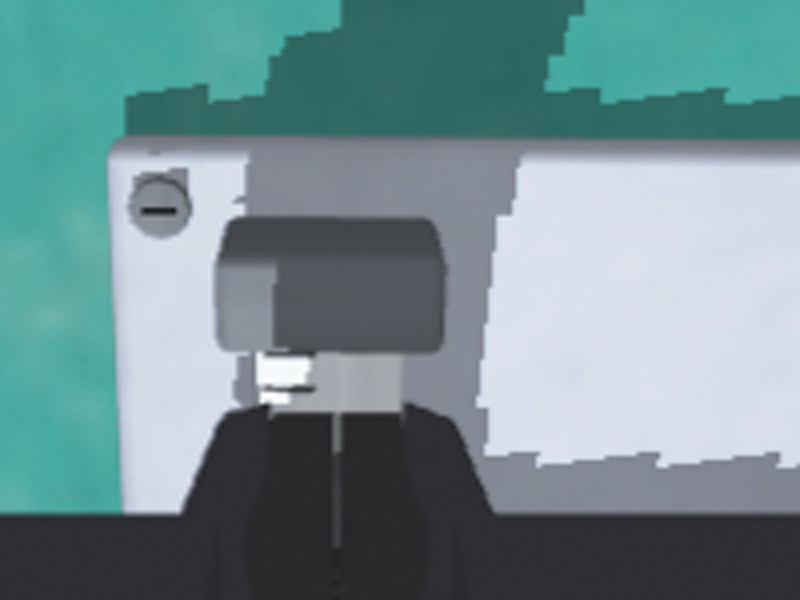

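View pics/s9.png

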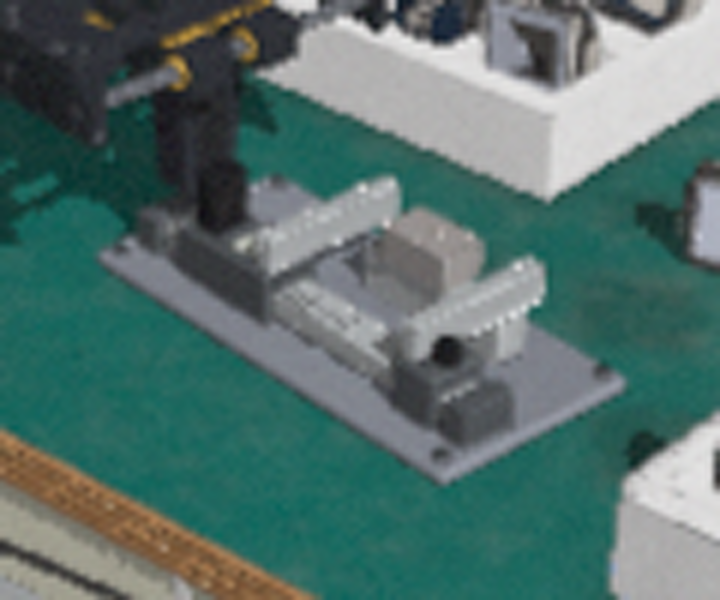

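```bash
cat > ov.py <<'E'
from go import *
import sys
# args: out by ay q dx dy
out=sys.argv[1]; by,ay,q=[float(v) for v in sys.argv[2:5]]
p=capture("scene"); k=8; u0,v0=310,185
im=cv2.resize(p["img"][v0:v0+70,u0:u0+90],None,fx=k,fy=k,interpolation=cv2.INTER_CUBIC)
def rect(x0,x1,y0,y1,z,col):
    P=[W(a/1000,b/1000,z/1000) for a,b in [(x0,y0),(x1,y0),(x1,y1),(x0,y1)]]
    uv=(proj(p,P)-[u0-.5,v0-.5])*k
    cv2.polylines(im,[np.round(uv).astype(int)],True,col,1)
rect(-12.5,12.5,by-20,by+20,48,(0,0,255))
rect(-62,15,ay-10,ay,52,(0,255,255))
rect(-62,15,q-4,q+6,52,(255,0,255))
rect(-82,30,-85,145,8,(0,255,0))
cv2.imwrite(out,im)
E
python3 ov.py pics/o1.png 11 -28 50
```

```text
(no output)
```

View pics/o1.png

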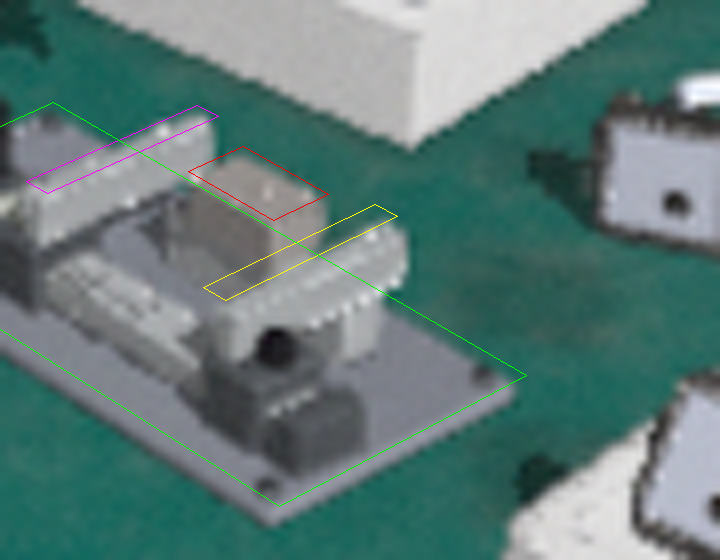

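```bash
python3 -m crank '{"translation":[[0,0,0.004],[0,0,0.004],[0,0,0.004],[0,0,0.004],[0,0,0.004]],"turn":[[0,0,0],[0,0,0],[0,0,0],[0,0,0],[0,0,0]],"claw":[255,255,255,255,255]}'; python3 go.py
python3 -m crank '{"translation":[[0,0,0.004],[0,0,0.004],[0,0,0.004],[0,0,0.004],[0,0,0.004]],"turn":[[0,0,0],[0,0,0],[0,0,0],[0,0,0],[0,0,0]],"claw":[255,255,255,255,255]}'; python3 go.py
```

```text
clock: 14.05
position: [0.4898, 0.2035, 0.0445]
ee_rot: [1.31, 1.142, -1.308]
ft_force: [0.7, 3.8, 2.3]
opening: -0.0001
14.05 cal [-0.0495  0.1025  0.0445] f [0.7249 3.8241 2.265 ] open -0.00012968289936811231
turn 0.0004496101789537668 xaxis [ 0.0006  0.0007 -1.    ]
clock: 14.55
position: [0.4884, 0.1935, 0.0443]
ee_rot: [1.31, 1.142, -1.308]
ft_force: [0.2, 4.2, 2.4]
opening: 0.0006
14.55 cal [-0.0496  0.0923  0.0443] f [0.1717 4.2231 2.423 ] open 0.000584135177390507
turn 0.00042648345598603947 xaxis [ 0.0005  0.0006 -1.    ]
```

```bash
python3 ov.py pics/o2.png 11 -29 36
```

```text
(no output)
```

View pics/o2.png

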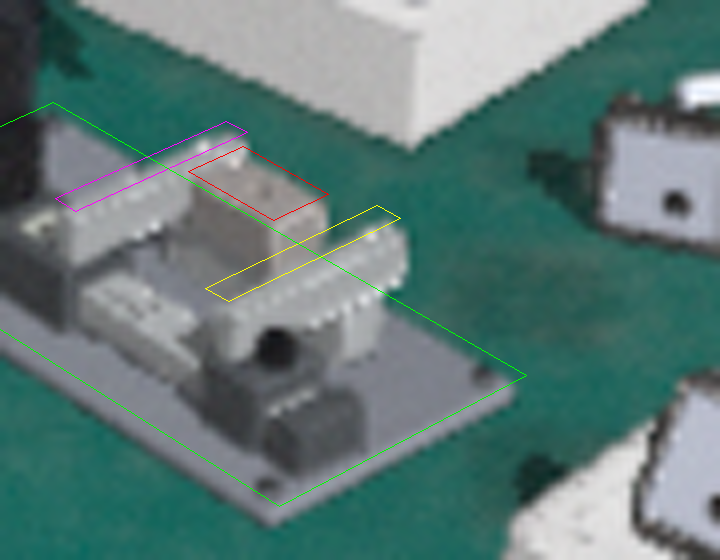

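```bash
python3 -m crank '{"translation":[[0,0,0.003],[0,0,0.003],[0,0,0.003],[0,0,0.003],[0,0,0.003]],"turn":[[0,0,0],[0,0,0],[0,0,0],[0,0,0],[0,0,0]],"claw":[255,255,255,255,255]}'; python3 go.py|head -1;  python3 ov.py pics/o3.png 3.5 -29 28
```

```text
clock: 15.1
position: [0.4873, 0.1859, 0.0443]
ee_rot: [1.309, 1.142, -1.308]
ft_force: [-0.9, 4.4, 4.1]
opening: 0.0001
15.1 cal [-0.0496  0.0847  0.0443] f [-0.8968  4.4447  4.1212] open 9.038535607757423e-05
```

View pics/o3.png

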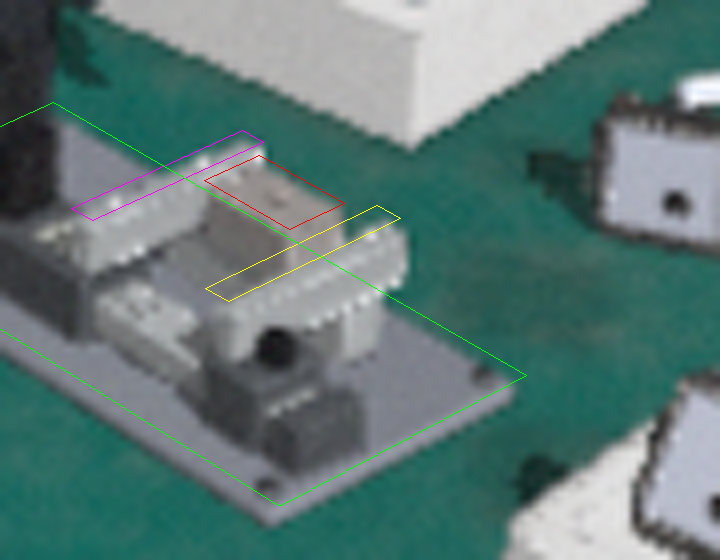

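```bash
python3 -m crank '{"translation":[[0,0,0.002],[0,0,0.002],[0,0,0.002],[0,0,0.002],[0,0,0.002]],"turn":[[0,0,0],[0,0,0],[0,0,0],[0,0,0],[0,0,0]],"claw":[255,255,255,255,255]}'; python3 go.py|head -1;  python3 ov.py pics/o4.png -1.5 -29 23
```

```text
clock: 15.65
position: [0.4866, 0.1809, 0.0442]
ee_rot: [1.309, 1.142, -1.309]
ft_force: [0.4, 5.0, 4.3]
opening: 0.0005
15.65 cal [-0.0496  0.0797  0.0442] f [0.4027 5.044  4.2867] open 0.0004861622100972555
```

View pics/o4.png

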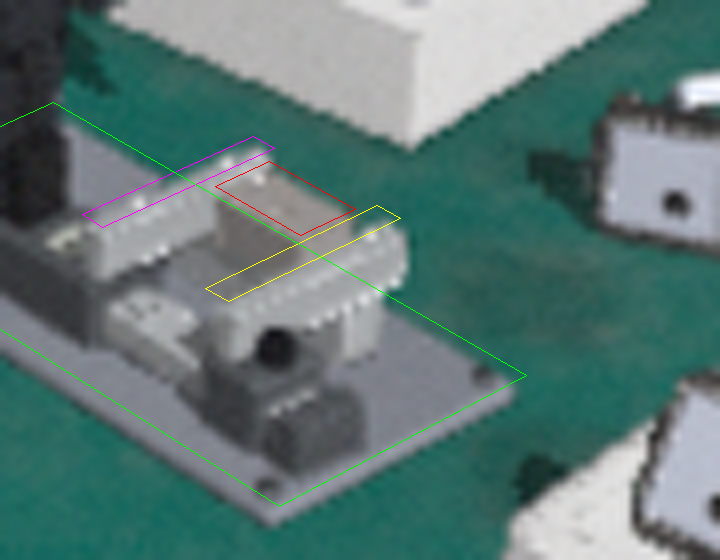

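```bash
python3 -m crank '{"translation":[[0,0,0.001],[0,0,0.001],[0,0,0.001],[0,0,0.001]],"turn":[[0,0,0],[0,0,0],[0,0,0],[0,0,0]],"claw":[255,255,255,255]}'; python3 go.py|head -1
```

```text
clock: 16.1
position: [0.4863, 0.179, 0.0442]
ee_rot: [1.309, 1.142, -1.309]
ft_force: [0.6, 5.6, 3.8]
opening: 0.0003
16.1 cal [-0.0496  0.0777  0.0442] f [0.6254 5.602  3.805 ] open 0.000328120588432088
```

```bash
python3 -m crank '{"translation":[[0,0,0.0008],[0,0,0.0008],[0,0,0.0008]],"turn":[[0,0,0],[0,0,0],[0,0,0]],"claw":[255,255,255]}'; python3 go.py|head -1; python3 ov.py pics/o5.png -5 -29 20
```

```text
clock: 16.4
position: [0.4862, 0.1778, 0.0442]
ee_rot: [1.309, 1.142, -1.309]
ft_force: [-0.6, 4.3, 4.3]
opening: 0.0005
16.4 cal [-0.0496  0.0765  0.0442] f [-0.6244  4.3084  4.3293] open 0.0005170562356383764
```

View pics/o5.png

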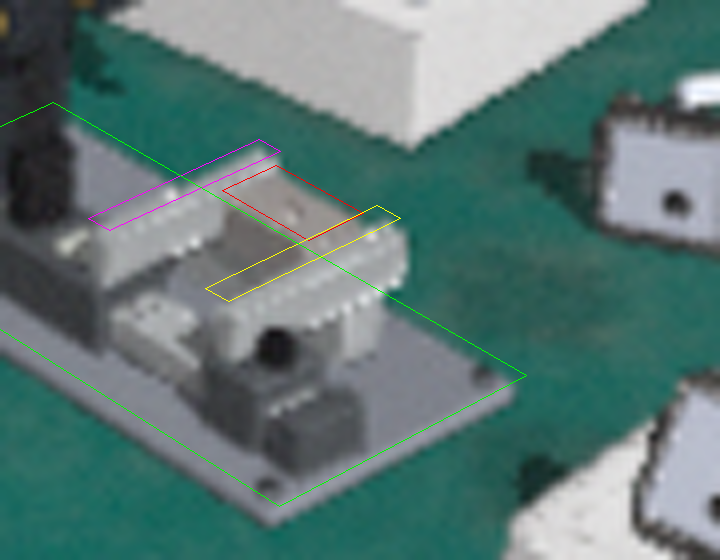

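```bash
python3 -m crank '{"translation":[[0,0,0.0008],[0,0,0.0008]],"turn":[[0,0,0],[0,0,0]],"claw":[255,255]}'; python3 go.py|head -1
f(){ python3 -c "
from station import robot;import sys
f=robot.get_state()['ft_force'][1];sys.exit(0 if f<6.6 else 1)"; }
f && python3 -m crank '{"translation":[[0,0,0.0008],[0,0,0.0008]],"turn":[[0,0,0],[0,0,0]],"claw":[255,255]}'; python3 go.py|head -1
f && python3 -m crank '{"translation":[[0,0,0.0008],[0,0,0.0008]],"turn":[[0,0,0],[0,0,0]],"claw":[255,255]}'; python3 go.py|head -1
```

```text
clock: 16.65
position: [0.4861, 0.177, 0.0442]
ee_rot: [1.309, 1.142, -1.309]
ft_force: [1.2, 5.2, 3.7]
opening: 0.0006
16.65 cal [-0.0496  0.0757  0.0442] f [1.1922 5.1743 3.6545] open 0.0006163010784496518
clock: 16.85
position: [0.4859, 0.1762, 0.0442]
ee_rot: [1.309, 1.142, -1.309]
ft_force: [-0.1, 5.2, 3.9]
opening: 0.0004
16.85 cal [-0.0497  0.0749  0.0442] f [-0.1241  5.2231  3.8557] open 0.00040047633545241333
clock: 17.05
position: [0.4858, 0.1754, 0.0442]
ee_rot: [1.309, 1.142, -1.309]
ft_force: [1.2, 4.3, 3.1]
opening: 0.0005
17.05 cal [-0.0497  0.0741  0.0442] f [1.1731 4.2617 3.0836] open 0.0005271573507039211
```

```bash
f(){ python3 -c "
from station import robot;import sys
f=robot.get_state()['ft_force'][1];sys.exit(0 if f<6.6 else 1)"; }
f && python3 -m crank '{"translation":[[0,0,0.0008],[0,0,0.0008]],"turn":[[0,0,0],[0,0,0]],"claw":[255,255]}'|grep -E "force|pos"
f && python3 -m crank '{"translation":[[0,0,0.0008],[0,0,0.0008]],"turn":[[0,0,0],[0,0,0]],"claw":[255,255]}'|grep -E "force|pos"
f && python3 -m crank '{"translation":[[0,0,0.0008],[0,0,0.0008]],"turn":[[0,0,0],[0,0,0]],"claw":[255,255]}'|grep -E "force|pos"
f && python3 -m crank '{"translation":[[0,0,0.0008],[0,0,0.0008]],"turn":[[0,0,0],[0,0,0]],"claw":[255,255]}'|grep -E "force|pos"; python3 go.py|head -1
```

```text
position: [0.4857, 0.1746, 0.0442]
ft_force: [1.8, 4.6, 4.2]
position: [0.4856, 0.1738, 0.0442]
ft_force: [0.3, 3.8, 4.3]
position: [0.4855, 0.173, 0.0442]
ft_force: [0.3, 4.4, 3.7]
position: [0.4853, 0.1722, 0.0442]
ft_force: [1.1, 5.1, 4.0]
17.85 cal [-0.0497  0.0709  0.0442] f [1.1405 5.1228 3.9567] open 0.00022440169026206506
```

```bash
python3 ov.py pics/o6.png -10 -30 14
```

```text
(no output)
```

View pics/o6.png

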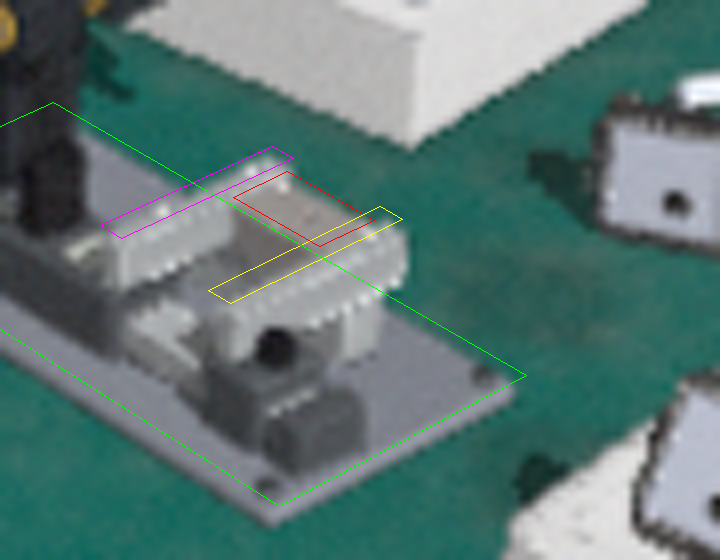

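```bash
f(){ python3 -c "
from station import robot;import sys
f=robot.get_state()['ft_force'][1];sys.exit(0 if f<6.3 else 1)"; }
f && python3 -m crank '{"translation":[[0,0,0.0006],[0,0,0.0006]],"turn":[[0,0,0],[0,0,0]],"claw":[255,255]}'|grep -E "force|pos"
f && python3 -m crank '{"translation":[[0,0,0.0006],[0,0,0.0006]],"turn":[[0,0,0],[0,0,0]],"claw":[255,255]}'|grep -E "force|pos"
f && python3 -m crank '{"translation":[[0,0,0.0006],[0,0,0.0006]],"turn":[[0,0,0],[0,0,0]],"claw":[255,255]}'|grep -E "force|pos"
f && python3 -m crank '{"translation":[[0,0,0.0006],[0,0,0.0006]],"turn":[[0,0,0],[0,0,0]],"claw":[255,255]}'|grep -E "force|pos"
f && python3 -m crank '{"translation":[[0,0,0.0006],[0,0,0.0006]],"turn":[[0,0,0],[0,0,0]],"claw":[255,255]}'|grep -E "force|pos"; python3 go.py|head -1
```

```text
position: [0.4852, 0.1716, 0.0441]
ft_force: [0.2, 4.4, 3.9]
position: [0.4852, 0.171, 0.0441]
ft_force: [1.6, 5.1, 4.7]
position: [0.4851, 0.1704, 0.0442]
ft_force: [0.4, 4.6, 3.7]
position: [0.485, 0.1698, 0.0441]
ft_force: [1.7, 4.4, 3.5]
position: [0.4849, 0.1692, 0.0442]
ft_force: [1.0, 4.3, 2.4]
18.9 cal [-0.0497  0.0679  0.0442] f [1.0351 4.3129 2.3916] open 0.00036821747235720695
```

```bash
f(){ python3 -c "
from station import robot;import sys
f=robot.get_state()['ft_force'][1];sys.exit(0 if f<6.3 else 1)"; }
f && python3 -m crank '{"translation":[[0,0,0.0006],[0,0,0.0006]],"turn":[[0,0,0],[0,0,0]],"claw":[255,255]}'|grep -E "force|pos"
f && python3 -m crank '{"translation":[[0,0,0.0006],[0,0,0.0006]],"turn":[[0,0,0],[0,0,0]],"claw":[255,255]}'|grep -E "force|pos"
f && python3 -m crank '{"translation":[[0,0,0.0006],[0,0,0.0006]],"turn":[[0,0,0],[0,0,0]],"claw":[255,255]}'|grep -E "force|pos"
f && python3 -m crank '{"translation":[[0,0,0.0006],[0,0,0.0006]],"turn":[[0,0,0],[0,0,0]],"claw":[255,255]}'|grep -E "force|pos"
f && python3 -m crank '{"translation":[[0,0,0.0006],[0,0,0.0006]],"turn":[[0,0,0],[0,0,0]],"claw":[255,255]}'|grep -E "force|pos"; python3 go.py|head -1; python3 ov.py pics/o7.png -16 -34 8
```

```text
position: [0.4848, 0.1687, 0.0442]
ft_force: [1.3, 4.5, 3.9]
position: [0.4848, 0.1683, 0.0442]
ft_force: [0.8, 6.0, 2.8]
position: [0.4848, 0.1681, 0.0442]
ft_force: [1.2, 8.2, 3.7]
19.5 cal [-0.0497  0.0667  0.0442] f [1.1823 8.1866 3.6842] open 0.0007476818803147528
```

View pics/o7.png

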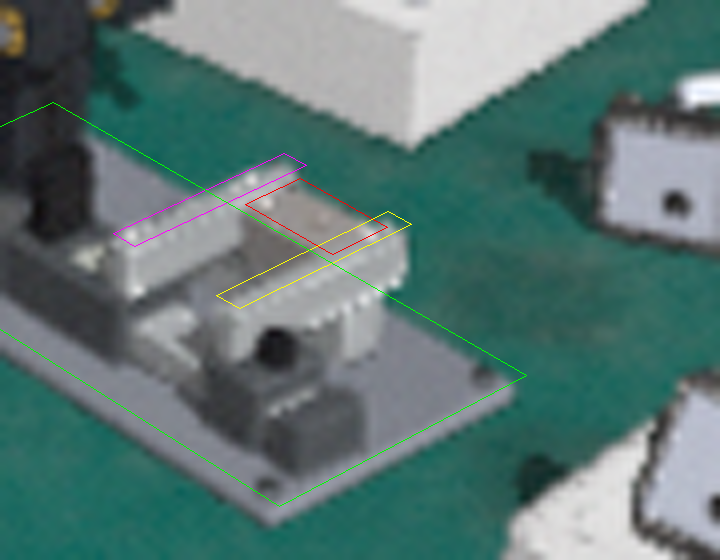

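```bash
python3 -m crank '{"translation":[[0,0,0],[0,0,0]],"turn":[[0,0,0],[0,0,0]],"claw":[255,255]}'|grep -E "force|pos"; python3 -m crank '{"translation":[[0,0,0.0003],[0,0,0]],"turn":[[0,0,0],[0,0,0]],"claw":[255,255]}'|grep -E "force|pos"; python3 -m crank '{"translation":[[0,0,0],[0,0,0]],"turn":[[0,0,0],[0,0,0]],"claw":[255,255]}'|grep -E "force|pos"
```

```text
position: [0.4848, 0.1681, 0.0442]
ft_force: [1.3, 8.1, 2.6]
position: [0.4848, 0.1681, 0.0442]
ft_force: [1.7, 7.5, 3.4]
position: [0.4848, 0.1681, 0.0442]
ft_force: [0.6, 7.0, 3.0]
```

```bash
python3 -m crank '{"translation":[[0,0,0.0006],[0,0,0]],"turn":[[0,0,0],[0,0,0]],"claw":[255,255]}'|grep -E "force|pos"; python3 -m crank '{"translation":[[0,0,0],[0,0,0]],"turn":[[0,0,0],[0,0,0]],"claw":[255,255]}'|grep -E "force|pos"
```

```text
position: [0.4847, 0.168, 0.0442]
ft_force: [0.8, 8.8, 3.7]
position: [0.4847, 0.168, 0.0442]
ft_force: [0.4, 7.0, 3.3]
```

```bash
python3 -m crank '{"translation":[[0,0,0.0006],[0,0,0]],"turn":[[0,0,0],[0,0,0]],"claw":[255,255]}'|grep -E "force|pos"; for i in 1 2 3; do python3 -m crank '{"translation":[[0,0,0]],"turn":[[0,0,0]],"claw":[255]}'|grep -E "force|pos"; done
```

```text
position: [0.4848, 0.1679, 0.0442]
ft_force: [0.4, 10.0, 2.4]
position: [0.4847, 0.1679, 0.0442]
ft_force: [1.3, 9.2, 2.0]
position: [0.4847, 0.1679, 0.0442]
ft_force: [1.2, 8.9, 1.9]
position: [0.4848, 0.1679, 0.0442]
ft_force: [1.4, 8.7, 2.3]
```

```bash
python3 -m crank '{"translation":[[0,0,-0.002],[0,0,-0.004],[0,0,-0.01],[0,0,-0.01],[0,0,0]],"turn":[[0,0,0],[0,0,0],[0,0,0],[0,0,0],[0,0,0]],"claw":[255,255,255,255,255]}'; python3 -m crank '{"translation":[[-0.05,0,0],[-0.09,0,0],[-0.09,0,0],[-0.09,0,0],[0,0,0]],"turn":[[0,0,0],[0,0,0],[0,0,0],[0,0,0],[0,0,0]],"claw":[255,255,255,255,255]}'
python3 ov.py pics/o8.png -16 -34 8
python3 - <<'E'
from go import *
p=capture("wrist"); cv2.imwrite("pics/w10.png",p["img"])
p=capture("top"); cv2.imwrite("pics/t10.png",cv2.resize(p["img"][160:260,280:400],(720,600),interpolation=cv2.INTER_CUBIC))
E
```

```text
clock: 21.55
position: [0.4858, 0.1797, 0.0436]
ee_rot: [1.307, 1.142, -1.31]
ft_force: [0.7, 0.0, 0.1]
opening: 0.0003
clock: 22.05
position: [0.4907, 0.1808, 0.2118]
ee_rot: [1.318, 1.136, -1.297]
ft_force: [1.2, -0.5, -0.4]
opening: 0.0003
```

View pics/o8.png

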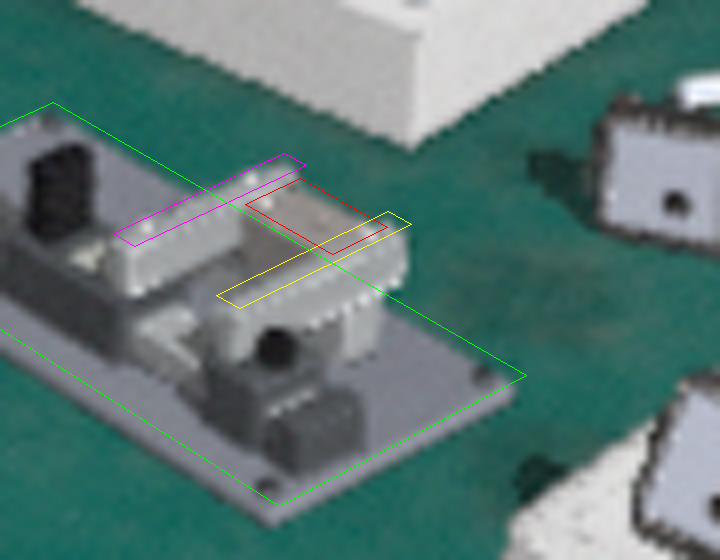

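View pics/w10.png

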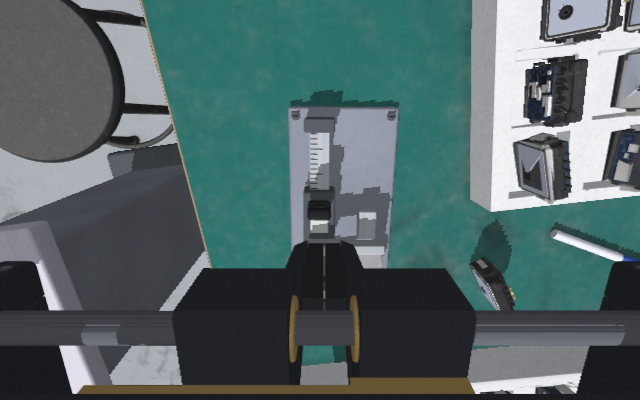

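View pics/t10.png

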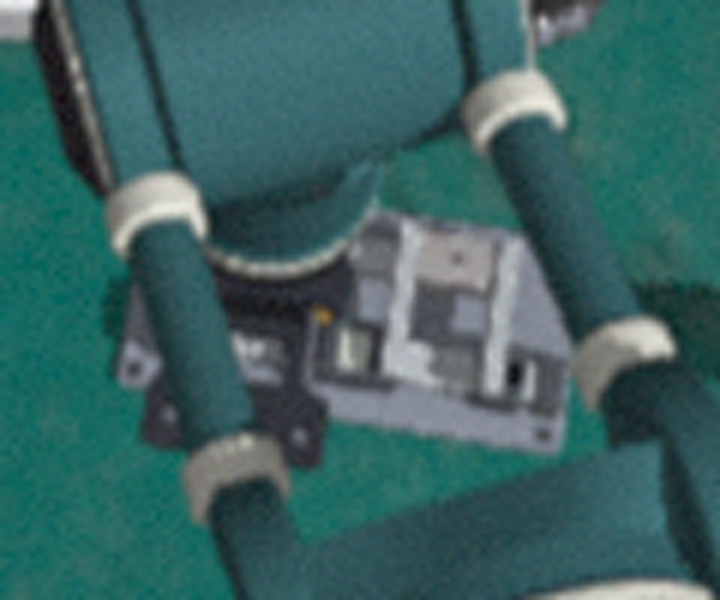

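```bash
python3 -m crank '{"translation":[[0,0,0],[0,0,0],[0,0,0]],"turn":[[0,0,0],[0,0,0],[0,0,0]],"claw":[255,255,255]}'; python3 -c "
from h import *
from go import C
p=capture('top')
for r in spot_point(p,'block_mid')[:2]: print(r, C(at(p,r['point'],.039)))
print(sign_off())"
```

```text
clock: 22.5
position: [0.4855, 0.1793, 0.2025]
ee_rot: [1.307, 1.143, -1.311]
ft_force: [0.4, -0.5, 0.4]
opening: 0.0001
{'point': [348.8, 205.1], 'conf': 0.45} [-0.009   0.0045  0.039 ]
the job is handed in; nothing more can be done
None
```

I set the block on the rest, let it go, closed the jaw on it and handed the job in at about 22.5 s. No verdict is reported.

- **Placing:** I laid the block within about 1 mm of the rest's middle line, at y ≈ +11 mm. I released it there with both jaws clear of it.
- **Closing:** I pushed the thumb lug with the shut fingers, slowing to 0.3 mm per step near the anvil. The push force rose from about 4.4 N while sliding to about 9 N against the anvil. That puts the squeeze on the block at about 4–5 N, an estimate from the wrist force. I then backed off and lifted clear.
- **Last checks that agreed:**
  - The wrist force is back to about zero.
  - The jaw shows no visible shift in the scene camera after release.
  - The top view shows both jaws against the block's ends, with the block square to the beam.
- **Checks that disagreed:** The last network reading of the block, at confidence 0.45, gave x = −9 mm, y = +4.5 mm. That does not match the same camera's picture, where it lies about 8 pixels from the block. I took it as a misdetection.
- **Not measured:** I could not measure the holding force after release. It should be limited by the jaw's friction, about 3 N. I had no reading of the blade's angle; it looked square in every picture. I made no separate check of the bystanders at the end, but the arm met no unexpected force.

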